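# Size a backing ring on the sizing cone and file it in the parts box

## Robot

A 7-joint arm with a two-finger parallel gripper is mounted at the origin on the work surface. World frame = base frame: x ahead of the robot, y to its left, z up, the work surface at z = 0. Lengths are in m, angles in rad, forces in N, time in s.
With the tool pointing down it reaches from about 0.4 to 0.875 m from the base axis. Payload 6.5 kg.
Tool frame: the origin (TCP) lies at the very end of the fingers, on their centre line; the grasp point (between the pads) lies 19 mm behind it; z points along the fingers, y is the line along which they close (so a half turn about z gives the same grasp; the last joint's range is limited). The gripper opens to 85 mm and grips with 20 to 120 N. Pads are 22 mm wide; open, the fingers measure 114 mm over their backs; the gripper's body (76 mm by 85 mm) begins 54 mm behind the grasp point. The pads swing forward as they close: fully open they stand 13 mm farther back than shut.
Start: joints at [1.091, 0.536, -0.004, 1.538, 0.003, 1.067, -0.071], TCP at [0.261, -0.595, 0.231] pointing down, gripper open.
Joint ranges: [-2.7, 2.7], [-0.37, 2.16], [-1.27, 1.26], [0.24, 2.4], [-1.31, 4.45], [0.19, 1.91], [-2.76, 2.76]. Speed limits (rad/s): [2.39, 2.39, 3.14, 3.14, 3.14, 3.14, 3.14].

## Interface

Orientations are given as a rotation vector (axis times angle).
In Python, from station import status, optics, hand_in gives the robot as it stands. The module is installed in compiled form; this text tells all that it offers.
- The arm moves only by the shell command python3 -m jog 'ROWS' [FORCE]. ROWS is JSON, one flat list of numbers, 7 for each row, row after row: the shift along the tool's x, y, z scaled (see below), then the turn, a rotation vector about the tool's x, y, z scaled (see below), then the opening, from 0 (shut) to 1 (fully open). In form: [tx, ty, tz, rx, ry, rz, grip, tx, ty, tz, rx, ry, rz, grip, ...]. A call has 1 to 12 rows; each row shifts and turns the commanded pose from where the row before left it, along the tool's axes as they then stand; what a row does not reach is not made up. The controller multiplies each number of a shift by 50 cm and each number of a turn by 0.5 rad. A row lasts 1/10 s, in which the tool goes at most 50 mm and 8.59 degrees, less where a joint would pass 70% of its speed; a pose out of reach is approached as far as the arm can. A call with a number of a shift or a turn outside -1 to 1 is refused whole. A call with a gripper value outside its range is refused whole. The fingers move at their own pace and stop on an object; FORCE is the grip in N (left out, the last holds). Time passes only in rows, so rows that do not move let the fingers close. It gives the time, the measured TCP pose, the force, the opening and the grip force at its end, in the units of the state.
- status.get_obs(): the state, without advancing time (a new reading comes with each control period).
- optics.capture(name): name is "scene" or "top" or "wrist"; returns the picture (400x640x3 uint8, red, green, blue); there is no depth.
- optics.calibration(name): a dict with "camera_matrix" (3x3 intrinsics, pixels), "rvec" (rotation vector, rad) and "tvec" (3), from world to camera coordinates, as OpenCV has them; the wrist camera has in their place "T_tool_cam" (4x4, takes a point from camera to tool coordinates, whose origin is the TCP and whose axes are the flange's). Camera axes: x right, y down, z forward; pixel columns grow to the right and rows downward; lengths in m; the calibration is good to about 2 mm. A picture is of the moment at which its call begins: read the wrist's pose just before it. calibration takes no time and is no camera call.
- hand_in(): hands the job in; it is judged then, once.
The state is a dict: "t": time; "qpos": joint angles; "qd": joint speeds; "effort": joint torques, N m; "tcp_pos": TCP position; "orientation": TCP orientation; "contact_force": force on the tool from outside, world axes, zero at the start; "wrist_torque": the same for the moment, N m; "grip_width": finger opening in m; "finger_force": force on a finger pad.
Only numpy, scipy, OpenCV 4.12 (cv2) and the standard library are available. Lean on these libraries where they do the work, as an engineer would, in place of code of your own. Each camera call takes 0.05 s, during which the arm holds its last target. There are 200 camera calls.

## Task

One steel backing ring lies alone on the round black pad: find its size by sliding it, level and centred, down the sizing cone until it stops, pressing it home only lightly and never forcing it, and see at which of the three engraved bands its lower edge stands. Then lift it off and lay it gently and flat in the parts-box compartment for that size (smallest nearest the robot, largest farthest away) and let go. Leave the two rings waiting on the grey sheet and everything else on the bench as they are.

Things in the scene. Friction and masses are not known exactly. Their poses are not given: they have to be found in the camera images.
- ring_a_mid (a point): one of three outwardly identical plain stainless-steel backing rings: 46 mm outside, 12 mm high, hole 22, 25 or 28 mm (121, 111 or 99 g; each a different one, not known beforehand). Point at its centre, 6 mm above its underside; z is the ring's axis, up. One of the three, not always the same, lies on the round pad; the others wait on the grey sheet. A push of over 15 N on the taper jams and scores it
- ring_b_mid (a point): one of three outwardly identical plain stainless-steel backing rings: 46 mm outside, 12 mm high, hole 22, 25 or 28 mm (121, 111 or 99 g; each a different one, not known beforehand). Point at its centre, 6 mm above its underside; z is the ring's axis, up. One of the three, not always the same, lies on the round pad; the others wait on the grey sheet. A push of over 15 N on the taper jams and scores it
- ring_c_mid (a point): one of three outwardly identical plain stainless-steel backing rings: 46 mm outside, 12 mm high, hole 22, 25 or 28 mm (121, 111 or 99 g; each a different one, not known beforehand). Point at its centre, 6 mm above its underside; z is the ring's axis, up. One of the three, not always the same, lies on the round pad; the others wait on the grey sheet. A push of over 15 N on the taper jams and scores it
- pad: round black rubber pad, 110 mm across, 3 mm thick, fixed; origin at the centre of its underside (on the bench). The ring to be sized lies on it
- cone: sizing cone, upright, fixed to the bench: aluminium taper on a round dark foot (84 mm across, 12 mm high). Origin at the centre of the foot's underside, z up along the axis. Taper from 31 mm diameter at 26 mm height to 19 mm at 74.9 mm (7 degrees a side). A centred ring stops with its lower edge where the cone has the hole's diameter; 1 mm off centre it catches on one side about 8 mm higher
- cone_nose (a point): centre of the very top of the cone's blunt nose (8 mm across), 81.9 mm above the bench; the nose widens to 19 mm over the 7 mm below it
- band_22 (a point): point on the cone's axis at the uppermost of its three thin black engraved bands (cone diameter 22 mm), 62.6 mm above the bench: a ring with a 22 mm hole stops with its lower edge here
- band_25 (a point): the same at the middle band (25 mm), 50.4 mm above the bench
- band_28 (a point): the same at the lowest band (28 mm), 38.2 mm above the bench
- box: parts box, fixed, open-topped, clear plastic with a white floor: 250 mm long (its x), 116 mm wide (its y), 18 mm high, walls 3 mm, floor 3 mm above the bench, three compartments in a row along x, each about 79 mm by 110 mm inside, dividers 16 mm high. Origin at the centre of its underside
- bay_22 (a point): centre of the floor of the compartment for 22 mm rings (smallest), the one nearest the robot; axes as the box's: x along the row towards the larger sizes, y across, z up
- bay_25 (a point): the same for the middle compartment, for 25 mm rings
- bay_28 (a point): the same for the compartment farthest from the robot, for 28 mm rings (largest)
- well_plate: bystander: white 96-well plate, 86 x 128 x 15 mm, loose; origin at the centre of its underside
- pipette: bystander: dark blue hand pipette lying on the bench, 250 mm long along its x axis, 28 mm high, loose; origin under its middle
- jar: bystander: brown glass jar with a white cap, 64 mm across, 85 mm high, loose; origin at the centre of its underside
- vial_1: bystander: small capped sample vial standing upright, 24 mm across, 48 mm high, loose; origin at the centre of its underside
- vial_2: bystander: another vial like it
- marker: bystander: marker pen with a blue cap, lying, 140 mm long along its x axis, 14 mm high, loose; origin under its middle
Things that resemble listed ones, but are neither listed nor needed, are in the scene too. Leave any blue or green look-alike of the cone alone.

How it is judged:
On the way:
1. a ring is home on the sizing cone: level, centred, its lower edge at one of the bands, under a light press (((angle between ring_a_mid's own z axis and vertical below 0.087 rad and contact force between ring_a and cone above 4 N and ((horizontal distance between ring_a_mid and band_22 below 0.0015 m and z of ring_a_mid in the frame of cone between 0.0656 and 0.0726 m) or (horizontal distance between ring_a_mid and band_25 below 0.0015 m and z of ring_a_mid in the frame of cone between 0.0534 and 0.0604 m) or (horizontal distance between ring_a_mid and band_28 below 0.0015 m and z of ring_a_mid in the frame of cone between 0.0412 and 0.0482 m))) or (angle between ring_b_mid's own z axis and vertical below 0.087 rad and contact force between ring_b and cone above 4 N and ((horizontal distance between ring_b_mid and band_22 below 0.0015 m and z of ring_b_mid in the frame of cone between 0.0656 and 0.0726 m) or (horizontal distance between ring_b_mid and band_25 below 0.0015 m and z of ring_b_mid in the frame of cone between 0.0534 and 0.0604 m) or (horizontal distance between ring_b_mid and band_28 below 0.0015 m and z of ring_b_mid in the frame of cone between 0.0412 and 0.0482 m))) or (angle between ring_c_mid's own z axis and vertical below 0.087 rad and contact force between ring_c and cone above 4 N and ((horizontal distance between ring_c_mid and band_22 below 0.0015 m and z of ring_c_mid in the frame of cone between 0.0656 and 0.0726 m) or (horizontal distance between ring_c_mid and band_25 below 0.0015 m and z of ring_c_mid in the frame of cone between 0.0534 and 0.0604 m) or (horizontal distance between ring_c_mid and band_28 below 0.0015 m and z of ring_c_mid in the frame of cone between 0.0412 and 0.0482 m))))), for 0.3 s.
At the end, for the whole second after the job is handed in: The pad's ring lies flat (6 degrees) and still on the floor of the compartment of its size (told by its weight), the other rings within 10 mm of their places. Before: pressed on the cone (contacts over 4 N) for 0.3 s, lower edge -3 to +4 mm from a band, axis within 1.5 mm, level within 5 degrees (((angle between ring_a_mid's own z axis and vertical below 0.1 rad and linear speed of ring_a below 0.02 m/s and ((x of ring_a_mid in the frame of bay_22 between -0.02 and 0.02 m and y of ring_a_mid in the frame of bay_22 between -0.036 and 0.036 m and z of ring_a_mid in the frame of bay_22 between 0.003 and 0.009 m and contact force between ring_a and box between 1.14 and 1.25 N) or (x of ring_a_mid in the frame of bay_25 between -0.02 and 0.02 m and y of ring_a_mid in the frame of bay_25 between -0.036 and 0.036 m and z of ring_a_mid in the frame of bay_25 between 0.003 and 0.009 m and contact force between ring_a and box between 1.03 and 1.14 N) or (x of ring_a_mid in the frame of bay_28 between -0.02 and 0.02 m and y of ring_a_mid in the frame of bay_28 between -0.036 and 0.036 m and z of ring_a_mid in the frame of bay_28 between 0.003 and 0.009 m and contact force between ring_a and box between 0.9 and 1.03 N)) and distance of each of ring_b_mid, ring_c_mid from where it was at the start of the episode below 0.01 m and horizontal distance between each of ring_b_mid, ring_c_mid and pad above 0.06 m) or (angle between ring_b_mid's own z axis and vertical below 0.1 rad and linear speed of ring_b below 0.02 m/s and ((x of ring_b_mid in the frame of bay_22 between -0.02 and 0.02 m and y of ring_b_mid in the frame of bay_22 between -0.036 and 0.036 m and z of ring_b_mid in the frame of bay_22 between 0.003 and 0.009 m and contact force between ring_b and box between 1.14 and 1.25 N) or (x of ring_b_mid in the frame of bay_25 between -0.02 and 0.02 m and y of ring_b_mid in the frame of bay_25 between -0.036 and 0.036 m and z of ring_b_mid in the frame of bay_25 between 0.003 and 0.009 m and contact force between ring_b and box between 1.03 and 1.14 N) or (x of ring_b_mid in the frame of bay_28 between -0.02 and 0.02 m and y of ring_b_mid in the frame of bay_28 between -0.036 and 0.036 m and z of ring_b_mid in the frame of bay_28 between 0.003 and 0.009 m and contact force between ring_b and box between 0.9 and 1.03 N)) and distance of each of ring_a_mid, ring_c_mid from where it was at the start of the episode below 0.01 m and horizontal distance between each of ring_a_mid, ring_c_mid and pad above 0.06 m) or (angle between ring_c_mid's own z axis and vertical below 0.1 rad and linear speed of ring_c below 0.02 m/s and ((x of ring_c_mid in the frame of bay_22 between -0.02 and 0.02 m and y of ring_c_mid in the frame of bay_22 between -0.036 and 0.036 m and z of ring_c_mid in the frame of bay_22 between 0.003 and 0.009 m and contact force between ring_c and box between 1.14 and 1.25 N) or (x of ring_c_mid in the frame of bay_25 between -0.02 and 0.02 m and y of ring_c_mid in the frame of bay_25 between -0.036 and 0.036 m and z of ring_c_mid in the frame of bay_25 between 0.003 and 0.009 m and contact force between ring_c and box between 1.03 and 1.14 N) or (x of ring_c_mid in the frame of bay_28 between -0.02 and 0.02 m and y of ring_c_mid in the frame of bay_28 between -0.036 and 0.036 m and z of ring_c_mid in the frame of bay_28 between 0.003 and 0.009 m and contact force between ring_c and box between 0.9 and 1.03 N)) and distance of each of ring_a_mid, ring_b_mid from where it was at the start of the episode below 0.01 m and horizontal distance between each of ring_a_mid, ring_b_mid and pad above 0.06 m))); the robot touches nothing.
It fails at once if a ring is forced on the cone (its contacts add up to over 40 N, which a push of some 20 N brings about through the wedging) (contact force between any of ring_a, ring_b, ring_c and cone above 40 N).
It fails at once if a ring is set down hard in the parts box or driven into it (over 30 N) (contact force between any of ring_a, ring_b, ring_c and box above 30 N).
It fails at once if a bystander is pushed more than 25 mm or tipped over (distance of any of well_plate, pipette, jar, vial_1, vial_2, marker from where it was at the start of the episode above 0.025 m or angle between any of jar, vial_1, vial_2's own z axis and vertical above 0.5 rad).
It also fails if it takes over 51 s, if anything falls off the work surface, if the arm or the gripper's body presses on something with over 40 N, if the wrist force passes 120 N, or if a joint passes its speed limit or range.

## Working session

There is one attempt and no reset: what is moved stays moved. The work goes in short steps, Python scripts to look and compute and a shell command to move; the robot and the scene stay as the last step left them, time stands still between calls to the robot, and variables do not carry over. Pictures are saved under pics/ and viewed, at most 10 in all, crops included, and the job is handed in when it is done.

```bash
mkdir -p pics; cat > h.py <<'E'
import numpy as np, cv2
from station import status, optics
def ray(name,u,v,cal=None):
    c=optics.calibration(name);K=np.array(c["camera_matrix"],float)
    d=np.linalg.inv(K)@[u,v,1.]
    if name=="wrist":
        o=status.get_obs();R=cv2.Rodrigues(np.array(o["orientation"],float))[0];T=np.array(c["T_tool_cam"])
        return R@T[:3,3]+o["tcp_pos"], R@T[:3,:3]@d
    R=cv2.Rodrigues(np.array(c["rvec"],float))[0];t=np.array(c["tvec"],float).ravel()
    return -R.T@t, R.T@d
def pt(name,u,v,z):
    o,d=ray(name,u,v); return o+d*(z-o[2])/d[2]
def proj(name,P):
    c=optics.calibration(name);K=np.array(c["camera_matrix"],float)
    P=np.atleast_2d(np.array(P,float))
    if name=="wrist":
        o=status.get_obs();R=cv2.Rodrigues(np.array(o["orientation"],float))[0];T=np.array(c["T_tool_cam"])
        Pc=((P-o["tcp_pos"])@R-T[:3,3])@T[:3,:3]
    else:
        Pc=P@cv2.Rodrigues(np.array(c["rvec"],float))[0].T+np.array(c["tvec"],float).ravel()
    q=Pc@K.T; return q[:,:2]/q[:,2:]
def snap(name,fn,crop=None,s=1):
    im=optics.capture(name)
    if crop: x0,y0,x1,y1=crop; im=im[y0:y1,x0:x1]
    im=cv2.resize(im,None,fx=s,fy=s,interpolation=cv2.INTER_CUBIC)
    cv2.imwrite("pics/"+fn,im[:,:,::-1]); return im
E
python3 - <<'E'
from h import *
a=optics.capture("top");b=optics.capture("scene")
cv2.imwrite("pics/top_raw.png",a[:,:,::-1]);cv2.imwrite("pics/scene_raw.png",b[:,:,::-1])
cv2.imwrite("pics/1.png",cv2.resize(a,(800,500))[:,:,::-1]);cv2.imwrite("pics/2.png",cv2.resize(b,(800,500))[:,:,::-1])
o=status.get_obs();print(o)
print(optics.calibration("wrist"),ray("top",320,200),ray("scene",320,200))
E
```

```text
{'t': 0.1, 'qpos': array([ 1.09083333,  0.5371214 , -0.00445592,  1.53875746,  0.00256926,
        1.06732676, -0.07119461]), 'qd': array([ 0.0008311 , -0.00340121,  0.00179335, -0.00262991,  0.00023503,
        0.00086844, -0.00135169]), 'effort': array([ 2.44085757e-03, -5.84563708e+01,  1.05191968e+00, -2.59775931e+01,
        1.27047361e-02,  4.54413050e-03, -1.97617496e-06]), 'tcp_pos': array([ 0.26111118, -0.59462113,  0.23048703]), 'orientation': array([-3.07305626e+00, -6.45110293e-01,  6.45225664e-04]), 'contact_force': array([-0.56317241, -0.0798726 ,  0.10792336]), 'wrist_torque': array([0.0112876 , 0.02874556, 0.01440221]), 'finger_force': 0.0, 'grip_width': 0.08536880099256752}
{'camera_matrix': array([[297.7448782 ,   0.        , 322.55630138],
       [  0.        , 297.7448782 , 198.4164997 ],
       [  0.        ,   0.        ,   1.        ]]), 'T_tool_cam': array([[-5.02429626e-04, -9.57176445e-01, -2.89504752e-01,
         7.25751134e-02],
       [ 9.99999718e-01, -6.42748199e-04,  3.89610021e-04,
        -4.92365067e-04],
       [-5.59004193e-04, -2.89504474e-01,  9.57176497e-01,
        -1.43744719e-01],
       [ 0.00000000e+00,  0.00000000e+00,  0.00000000e+00,
         1.00000000e+00]])} (array([ 0.41640627, -0.07357777,  1.06702641]), array([ 0.03527893, -0.00218408, -0.99938043])) (array([1.0258095 , 0.02863041, 0.75017287]), array([-0.63015629, -0.1103729 , -0.76860691]))
```

View pics/1.png

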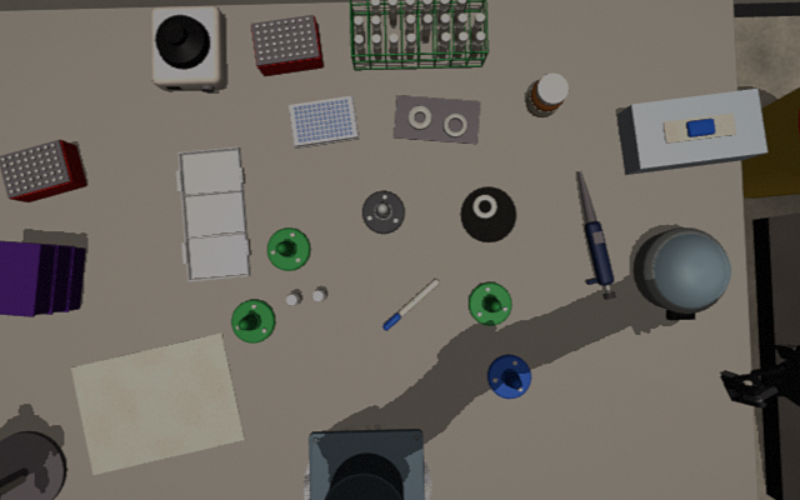

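View pics/2.png

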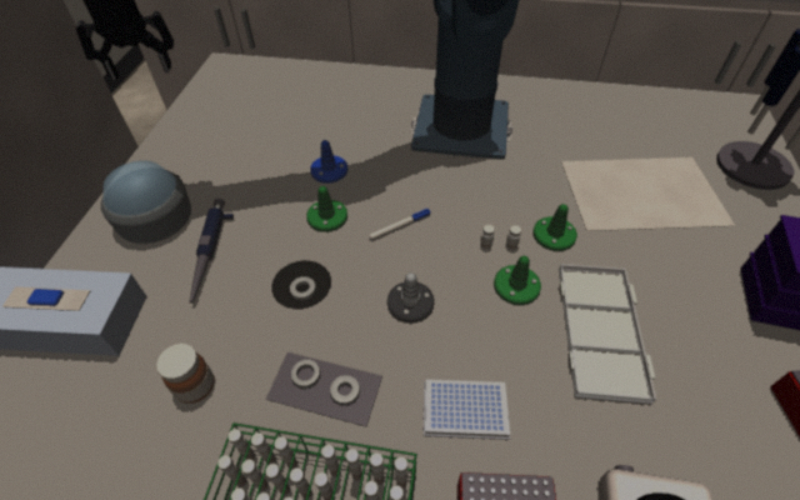

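Candidates for the cone (800×500 top picture):
- (383,212): metallic taper on a dark foot. This fits the description.
- (289,248), (254,320), (490,303): green look-alikes.
- (510,377): blue look-alike.

The pad is at (488,214), with its single ring at (485,207). The other two rings are on the grey sheet at (420,117) and (455,125). The box is at (215,213), and its near end is the bottom one in the picture. I'll confirm in an enlarged crop.

```bash
python3 - <<'E'
from h import *
a=cv2.imread("pics/top_raw.png")
cv2.imwrite("pics/3.png",cv2.resize(a[140:200,280:420],None,fx=5.7,fy=5.7,interpolation=cv2.INTER_CUBIC))
s=.8
for n,u,v,z in [("ring",485,207,.015),("pad",488,214,.003),("cone foot",383,212,.012),("box near-L",190,280,.018),("near-R",250,274,.018),("far-L",180,152,.018),("far-R",241,149,.018),("div1 L",187,238,.016),("div1 R",246,233,.016),("div2L",184,196,.016),("div2R",243,192,.016),("jar",552,90,.085),("vial",292,299,.048),("vial2",319,295,.048)]:
    print(n,pt("top",u*s,v*s,z).round(4))
E
```

```text
ring [ 0.5321 -0.2419  0.015 ]
pad [ 0.5195 -0.2492  0.003 ]
cone foot [ 0.5279 -0.045   0.012 ]
box near-L [0.4068 0.3267 0.018 ]
near-R [0.4152 0.212  0.018 ]
far-L [0.6538 0.3431 0.018 ]
far-R [0.6565 0.2254 0.018 ]
div1 L [0.4875 0.3323 0.016 ]
div1 R [0.4941 0.219  0.016 ]
div2L [0.5686 0.3371 0.016 ]
div2R [0.5734 0.2235 0.016 ]
jar [ 0.7341 -0.3592  0.085 ]
vial [0.3669 0.1268 0.048 ]
vial2 [0.3729 0.0766 0.048 ]
```

View pics/3.png

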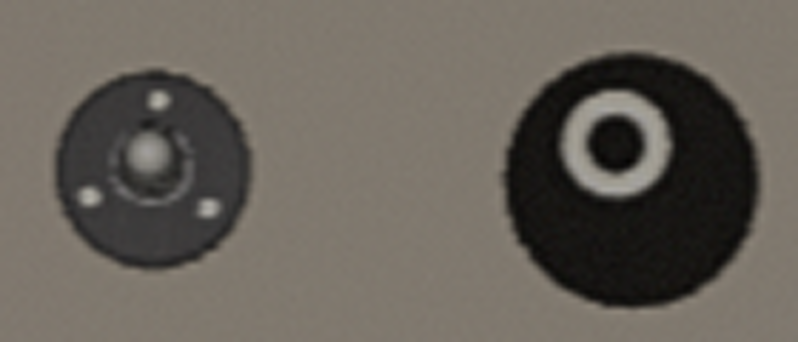

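The crop confirms it: the aluminium cone on its dark foot is at crop (152,168), and the lone ring on the black pad is at (616,144). I'll lift and turn the tool to the box's yaw.

```bash
python3 -m jog '[0,0,-0.03,0,0,0.25,1, 0,0,-0.03,0,0,0.25,1, 0,0,-0.03,0,0,0.198,1]' 40
cat >> h.py <<'E'
def go(*targets):
    o=status.get_obs();R=cv2.Rodrigues(np.array(o["orientation"],float))[0];p=np.array(o["tcp_pos"])
    print("tcp",p.round(4),"yaw",np.degrees(np.arctan2(R[1,0],R[0,0])).round(2),"tilt z",R[:,2].round(4),"F",np.round(o["contact_force"],2),"w",round(o["grip_width"],4))
    for t in targets:
        d=R.T@(np.array(t)-p)/.5; print("units",d.round(4),"rows",np.linalg.norm(d)/.1); p=np.array(t)
E
python3 - <<'E'
from h import *
r=pt("top",388.07,165.26,.015);print(r)
go((.4,-.3,.27),(r[0],r[1],.13))
E
```

```text
t: 0.4
tcp_pos: [0.2612, -0.5948, 0.2762]
orientation: [-3.139, -0.094, 0.001]
contact_force: [-0.3, -1.3, 0.5]
grip_width: 0.0857
finger_force: 0.0
[ 0.5328778  -0.24205831  0.015     ]
tcp [ 0.2612 -0.5948  0.2762] yaw 3.44 tilt z [-5.0e-04  1.1e-03 -1.0e+00] F [-0.34 -1.29  0.55] w 0.0857
units [ 0.3125 -0.5718  0.0129] rows 6.517395636718387
units [ 0.2724 -0.0994  0.28  ] rows 4.030570670224718
```

```bash
python3 -m jog '[0.039,-0.0715,0.0016,0,0,0,1, 0.039,-0.0715,0.0016,0,0,0,1, 0.039,-0.0715,0.0016,0,0,0,1, 0.039,-0.0715,0.0016,0,0,0,1, 0.039,-0.0715,0.0016,0,0,0,1, 0.039,-0.0715,0.0016,0,0,0,1, 0.039,-0.0715,0.0016,0,0,0,1, 0.039,-0.0715,0.0016,0,0,0,1]'
python3 -m jog '[0.0545,-0.02,0.056,0,0,0,1, 0.0545,-0.02,0.056,0,0,0,1, 0.0545,-0.02,0.056,0,0,0,1, 0.0545,-0.02,0.056,0,0,0,1, 0.0545,-0.02,0.056,0,0,0,1, 0,0,0,0,0,0,1, 0,0,0,0,0,0,1]'
python3 - <<'E'
from h import *
go()
im=snap("wrist","4.png")
g=cv2.cvtColor(im,cv2.COLOR_RGB2GRAY)
p=proj("wrist",[[.5329,-.2421,.015]])[0];print("pred",p)
x,y=p.astype(int)
cr=g[y-70:y+70,x-70:x+70]
for th in (80,110):
  m=(cr>th).astype(np.uint8)
  cs,_=cv2.findContours(m,cv2.RETR_CCOMP,cv2.CHAIN_APPROX_NONE)
  for c in cs:
    if len(c)>40: e=cv2.fitEllipse(c);print(th,len(c),np.round(e[0],2)+[x-70,y-70],np.round(e[1],1))
E
```

```text
t: 1.2
tcp_pos: [0.3987, -0.2979, 0.2697]
orientation: [-3.14, -0.102, 0.001]
contact_force: [1.1, -0.6, 0.1]
grip_width: 0.085
finger_force: 0.0
t: 1.9
tcp_pos: [0.5306, -0.2404, 0.1289]
orientation: [-3.139, -0.104, 0.004]
contact_force: [-0.2, -0.9, 0.2]
grip_width: 0.0854
finger_force: 0.0
tcp [ 0.5306 -0.2404  0.1289] yaw 3.78 tilt z [-2.3e-03  7.0e-04 -1.0e+00] F [-0.17 -0.85  0.24] w 0.0854
pred [323.32027353 189.79172728]
80 138 [323.15 190.8 ] [47.6 49.1]
80 81 [322.87 191.07] [28.2 28.9]
80 556 [322.5 188.5] [164.5 164.5]
80 323 [330.45 200.09] [110.9 116.3]
110 150 [323.68 190.37] [44.9 48.4]
110 84 [322.91 190.88] [29.  30.5]
110 372 [432.8  293.43] [ 98.9 151.3]
110 77 [377.91 125.63] [16.7 26.1]
```

View pics/4.png

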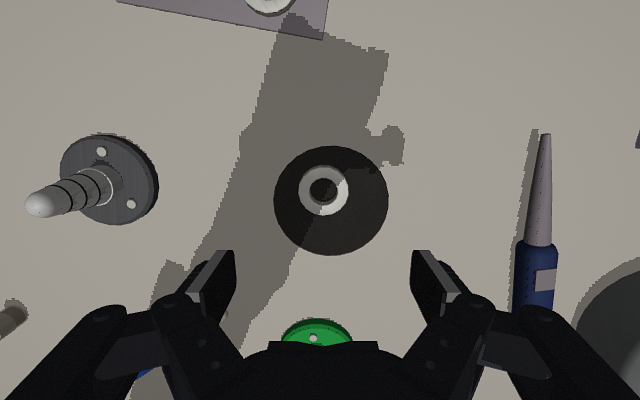

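The ring on the pad shows at (323,191), within 1 mm of the estimate from the top camera. The fingers are clear on both sides, so I'll descend.

```bash
python3 - <<'E'
from h import *
r=pt("wrist",323.15,190.8,.015);print(r, pt("wrist",322.9,191,.004))
go((r[0],r[1],.0025))
E
```

```text
[ 0.53195151 -0.24200773  0.015     ] [ 0.52871974 -0.24201254  0.004     ]
tcp [ 0.5306 -0.2415  0.1299] yaw 3.69 tilt z [-9.e-04 -4.e-04 -1.e+00] F [-0.31 -0.17 -0.47] w 0.0851
units [0.0029 0.0012 0.2549] rows 2.5490840586794548
```

```bash
python3 -m jog '[0.003,0.001,0.07,0,0,0,1, 0,0,0.07,0,0,0,1, 0,0,0.07,0,0,0,1, 0,0,0.045,0,0,0,1, 0,0,0,0,0,0,1]'
python3 -m jog '[0,0,0,0,0,0,0, 0,0,0,0,0,0,0, 0,0,0,0,0,0,0, 0,0,0,0,0,0,0, 0,0,0,0,0,0,0, 0,0,0,0,0,0,0, 0,0,0,0,0,0,0, 0,0,0,0,0,0,0]' 40
python3 - <<'E'
from h import *
go()
E
```

```text
t: 2.45
tcp_pos: [0.53, -0.2419, 0.0008]
orientation: [-3.139, -0.099, 0.007]
contact_force: [-0.2, 0.1, -0.4]
grip_width: 0.0853
finger_force: 0.0
t: 3.25
tcp_pos: [0.5339, -0.2421, 0.0048]
orientation: [3.139, 0.101, 0.004]
contact_force: [-3.0, 0.7, 11.2]
grip_width: 0.0435
finger_force: 39.1
tcp [ 0.5339 -0.2421  0.0048] yaw 3.68 tilt z [ 0.0025 -0.0013 -1.    ] F [-2.97  0.72 11.18] w 0.0435
```

```bash
python3 -m jog '[0,0,-0.004,0,0,0,0, 0,0,-0.02,0,0,0,0, 0,0,-0.06,0,0,0,0, 0,0,-0.08,0,0,0,0, 0,0,-0.08,0,0,0,0, 0,0,0,0,0,0,0, 0,0,0,0,0,0,0]'
python3 - <<'E'
from h import *
go()
snap("wrist","5.png",(180,100,480,300),2.6)
go()
E
```

```text
t: 3.95
tcp_pos: [0.5333, -0.2416, 0.1258]
orientation: [3.139, 0.102, 0.004]
contact_force: [-1.0, -0.0, -1.8]
grip_width: 0.0435
finger_force: 41.1
tcp [ 0.5333 -0.2416  0.1258] yaw 3.71 tilt z [ 0.0023 -0.001  -1.    ] F [-0.98 -0.05 -1.78] w 0.0435
tcp [ 0.5323 -0.2411  0.1244] yaw 3.71 tilt z [-4.e-04  1.e-04 -1.e+00] F [-0.7   0.16 -2.12] w 0.0438
```

View pics/5.png

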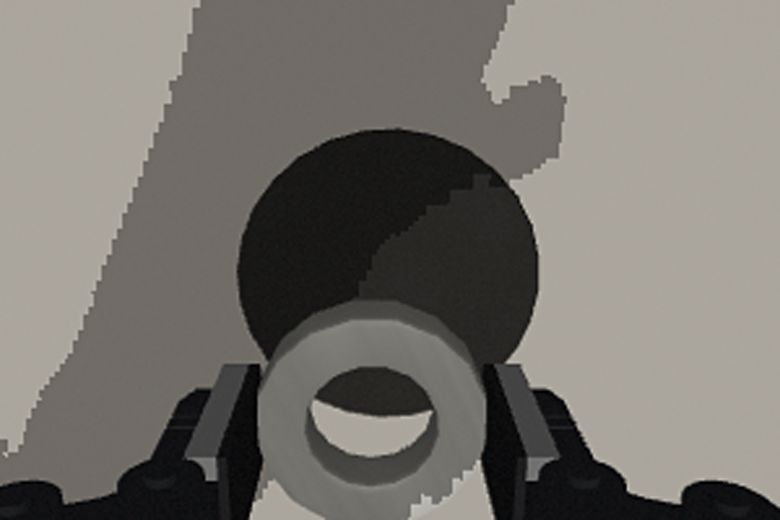

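The ring is held between the pads. In the crop its top face is centred near (372,420), and the far inner wall shows at v 458–487. I'll fit its tilt and offset in the grasp.

```bash
cat > fit.py <<'E'
from h import *
from scipy.optimize import least_squares
c=optics.calibration("wrist");K=np.array(c["camera_matrix"]);T=np.array(c["T_tool_cam"])
def pj(P):
    q=(P-T[:3,3])@T[:3,:3]@K.T; return q[:,:2]/q[:,2:]
th=np.linspace(0,2*np.pi,721)
def circ(p,r,zo): # ring centre dx,dy,z ; tilt about y
    dx,dy,z,ty=p
    R=cv2.Rodrigues(np.array([0,ty,0.]))[0]
    return pj(np.c_[r*np.cos(th),r*np.sin(th),0*th+zo]@R.T+[dx,dy,z])
# measured extents (px): outer top face L,R,top ; hole top-face bottom,top,L,R; bottom-face hole bottom ; outer lower front top
f=lambda x,y:(x/2.6+180,y/2.6+100)
def res(p):
    rh=p[4]; a=circ(p,.023,-.006); b=circ(p,rh,-.006); d=circ(p,rh,.006); e=circ(p,.023,.006)
    return np.array([a[:,0].min()-f(257,0)[0],a[:,0].max()-f(487,0)[0],a[:,1].min()-f(0,320)[1],b[:,1].min()-f(0,367)[1],b[:,1].max()-f(0,487)[1],
      b[:,0].min()-f(306,0)[0],b[:,0].max()-f(440,0)[0],d[:,1].max()-f(0,458)[1],e[:,1].min()-f(0,300)[1]])
if __name__=="__main__":
    s=least_squares(lambda p:res(np.r_[p[:4],p[4]]),[0,0,-.006,0,.0125],x_scale=[.01,.01,.01,.1,.001])
    print("dx,dy,z,tilt,r",s.x.round(4),"deg",np.degrees(s.x[3]).round(2)); print(s.fun.round(2))
E
python3 fit.py; python3 - <<'E'
from h import *
c=pt("top",152/5.7+280,168/5.7+140,.012);print(c)
n=pt("top",150/5.7+280,152/5.7+140,.0819);print("nose",n)
go((c[0]-.03,c[1],.23))
print(pt("top",0.8*215,0.8*255,.003))
E
```

```text
[ 0.52823862 -0.04567531  0.012     ]
nose [ 0.5271996  -0.04689562  0.0819    ]
tcp [ 0.5323 -0.2411  0.1244] yaw 3.71 tilt z [-4.e-04  1.e-04 -1.e+00] F [-0.7   0.16 -2.12] w 0.0438
units [-0.0427 -0.3945 -0.2112] rows 4.495240021169118
[0.45386038 0.28339585 0.003     ]Traceback (most recent call last):
  File "fit.py", line 18, in <module>
    s=least_squares(lambda p:res(np.r_[p[:4],p[4]]),[0,0,-.006,0,.0125],x_scale=[.01,.01,.01,.1,.001])
    return func(*args, **kwargs)
    vector_fun = VectorFunction(
        fun_wrapped,
    ...<6 lines>...
        workers=workers
    )
    self._update_fun()
    ~~~~~~~~~~~~~~~~^^
    self.f = self.fun_wrapped(xp_copy(self.x))
             ~~~~~~~~~~~~~~~~^^^^^^^^^^^^^^^^^
    return np.atleast_1d(self.fun(x))
                         ~~~~~~~~^^^
    return self.f(x, *self.args, **self.kwargs)
           ~~~~~~^^^^^^^^^^^^^^^^^^^^^^^^^^^^^^
  File "fit.py", line 18, in <lambda>
    s=least_squares(lambda p:res(np.r_[p[:4],p[4]]),[0,0,-.006,0,.0125],x_scale=[.01,.01,.01,.1,.001])
                             ~~~^^^^^^^^^^^^^^^^^^^
  File "fit.py", line 14, in res
    rh=p[4]; a=circ(p,.023,-.006); b=circ(p,rh,-.006); d=circ(p,rh,.006); e=circ(p,.023,.006)
               ~~~~^^^^^^^^^^^^^^
  File "fit.py", line 8, in circ
    dx,dy,z,ty=p
    ^^^^^^^^^^
ValueError: too many values to unpack (expected 4)
```

```bash
sed -i 's/dx,dy,z,ty=p$/dx,dy,z,ty=p[:4]/' fit.py; python3 fit.py; python3 - <<'E'
from h import *
go((.468,-.046,.112))
E
```

```text
dx,dy,z,tilt,r [-0.0055  0.0003  0.0005 -0.0286  0.0133] deg -1.64
[ 0.17  0.22  0.   -0.15  0.24 -0.09 -0.3  -0.18  0.08]
tcp [ 0.5323 -0.2411  0.1244] yaw 3.71 tilt z [-4.e-04  1.e-04 -1.e+00] F [-0.7   0.16 -2.12] w 0.0438
units [-0.103  -0.3978  0.0249] rows 4.116539668434316
```

```bash
python3 -m jog '[-0.02,-0.0796,0.005,0,0,0,0, -0.02,-0.0796,0.005,0,0,0,0, -0.021,-0.0796,0.005,0,0,0,0, -0.021,-0.0796,0.005,0,0,0,0, -0.021,-0.0796,0.005,0,0,0,0, 0,0,0,0,0,0,0, 0,0,0,0,0,0,0, 0,0,0,0,0,0,0]'
python3 - <<'E'
from h import *
go()
im=optics.capture("wrist");cv2.imwrite("pics/w6.png",im[:,:,::-1]);
cv2.imwrite("pics/6.png",cv2.resize(im[60:310,180:480],None,fx=2.4,fy=2.4,interpolation=cv2.INTER_CUBIC)[:,:,::-1])
go()
print(proj("wrist",[[.528,-.046,.0819]]))
E
```

```text
t: 4.8
tcp_pos: [0.4683, -0.0472, 0.1113]
orientation: [3.139, 0.1, -0.002]
contact_force: [0.3, -0.1, -0.7]
grip_width: 0.0435
finger_force: 41.2
tcp [ 0.4683 -0.0472  0.1113] yaw 3.64 tilt z [-1.1e-03 -6.0e-04 -1.0e+00] F [ 0.31 -0.05 -0.74] w 0.0435
tcp [ 0.4685 -0.0475  0.1115] yaw 3.59 tilt z [-7.e-04 -5.e-04 -1.e+00] F [-0.81 -0.7  -0.17] w 0.0437
[[326.444392   132.20561382]]
```

View pics/6.png

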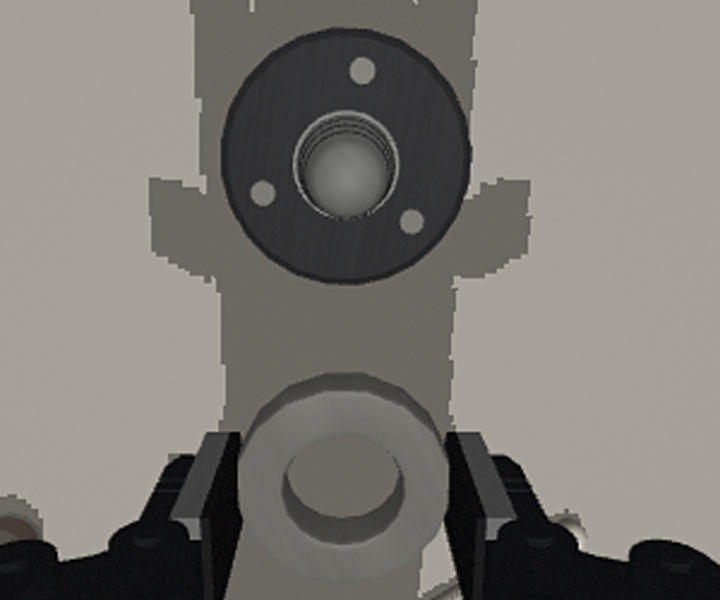

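The cone is almost directly under the camera. In the crop its foot is centred near (346,155), its nose near (347,175), and the ring near (344,478). I'll enlarge the cone with more contrast and fit the foot edge.

```bash
python3 - <<'E'
from h import *
im=cv2.imread("pics/w6.png");g=cv2.cvtColor(im,cv2.COLOR_BGR2GRAY)
big=cv2.resize(g[95:165,290:360],None,fx=8,fy=8,interpolation=cv2.INTER_CUBIC)
cv2.imwrite("pics/7.png",cv2.createCLAHE(4,(4,4)).apply(big))
m=(g<72).astype(np.uint8)
for th in (65,75,82):
  m=(g<th).astype(np.uint8); n,l,st,c=cv2.connectedComponentsWithStats(m)
  k=l[100,300] if l[100,300] else l[90,310]
  cs,_=cv2.findContours((l==k).astype(np.uint8),cv2.RETR_EXTERNAL,cv2.CHAIN_APPROX_NONE)
  h=cv2.convexHull(max(cs,key=len)); e=cv2.fitEllipse(h);print(th,st[k],np.round(e[0],2),np.round(e[1],2),round(e[2]))
E
```

```text
65 [ 272   72  105  107 6859] [323.57 124.68] [104.16 106.97] 0
75 [ 272   71  105  108 7292] [323.7  124.55] [104.43 107.47] 179
82 [ 272   71  105  108 7496] [323.62 124.64] [104.58 107.6 ] 2
```

View pics/7.png

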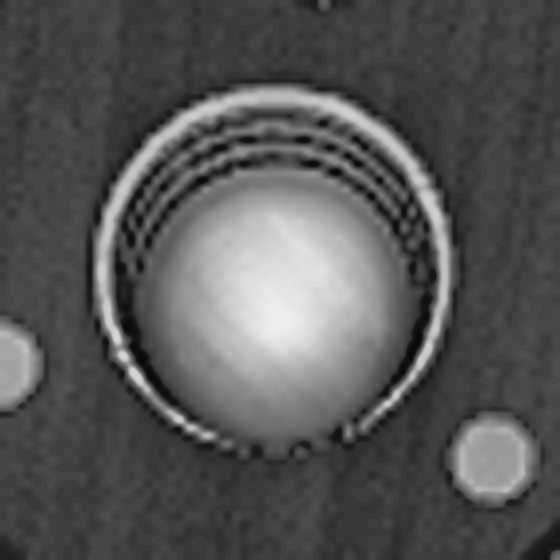

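```bash
python3 - <<'E'
from fit import *
def tp(u,v,z):
    d=T[:3,:3]@np.linalg.inv(K)@[u,v,1.];o=T[:3,3];return o+d*(z-o[2])/d[2]
for n,u,v,h in [("dome",323.3,132.2,.0749),("foot",323.6,125.7,.012),("brightring",277/8-.44+290,272/8-.44+95,.0125)]:
    print(n,tp(u,v,.1114-h).round(4))
print("ring top-face centre via fixed z", [tp(323.0,261.9,z).round(4) for z in(-.011,-.0085,-.0055)])
# rigid fit with z offsets
E
```

```text
dome [0.059  0.0005 0.0365]
foot [0.0593 0.0009 0.0994]
brightring [0.0572 0.0014 0.0989]
ring top-face centre via fixed z [array([-0.0007,  0.0002, -0.011 ]), array([-0.002 ,  0.0002, -0.0085]), array([-0.0037,  0.0002, -0.0055])]
```

```bash
for r in .0217 .022 .0225; do sed "s/circ(p,.023/circ(p,$r/g" fit.py > f2.py; python3 f2.py; done
```

```text
dx,dy,z,tilt,r [-0.0014  0.0003 -0.0071 -0.0441  0.0126] deg -2.53
[ 0.26  0.12 -0.05 -0.16  0.49 -0.02 -0.36 -0.28 -0.01]
dx,dy,z,tilt,r [-0.0024  0.0003 -0.0053 -0.0404  0.0128] deg -2.31
[ 0.24  0.15 -0.04 -0.15  0.43 -0.03 -0.35 -0.26  0.01]
dx,dy,z,tilt,r [-0.004   0.0003 -0.0024 -0.0343  0.0131] deg -1.97
[ 0.2   0.18 -0.02 -0.15  0.34 -0.06 -0.32 -0.22  0.05]
```

```bash
python3 -m jog '[0.04,0.0004,0,0,0,0,0, 0.04,0.0004,0,0,0,0,0, 0.042,0,0,0,0,0,0, 0,0,0,0,0,0,0, 0,0,0.02,0,0,0,0, 0,0,0.02,0,0,0,0, 0,0,0.015,0,0,0,0, 0,0,0,0,0,0,0, 0,0,0,0,0,0,0]'
python3 - <<'E'
from h import *
go()
im=optics.capture("wrist");cv2.imwrite("pics/w8.png",im[:,:,::-1]);
g=cv2.cvtColor(im,cv2.COLOR_RGB2GRAY)[210:310,270:375]
cv2.imwrite("pics/8.png",cv2.createCLAHE(2,(3,3)).apply(cv2.resize(g,None,fx=6,fy=6,interpolation=cv2.INTER_CUBIC)))
E
```

```text
t: 5.75
tcp_pos: [0.5289, -0.0426, 0.0841]
orientation: [3.14, 0.102, -0.001]
contact_force: [-0.6, 0.2, -0.4]
grip_width: 0.0439
finger_force: 41.2
tcp [ 0.5289 -0.0426  0.0841] yaw 3.71 tilt z [-9.e-04 -0.e+00 -1.e+00] F [-0.64  0.21 -0.41] w 0.0439
```

View pics/8.png

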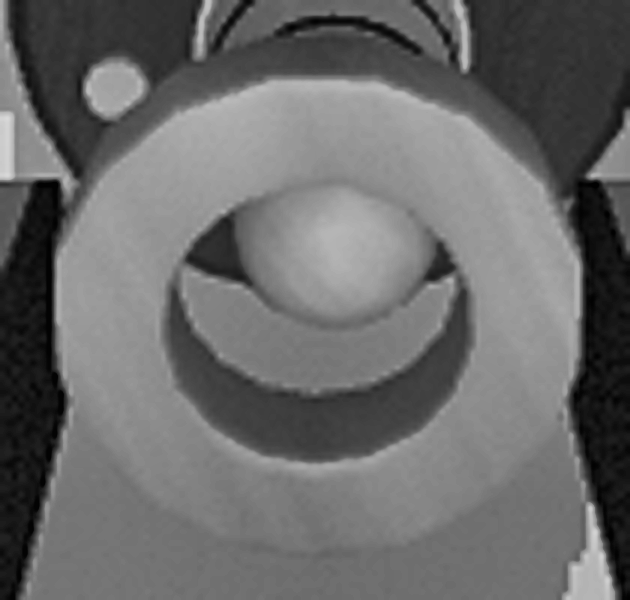

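Seen through the hole, the nose is centred at u≈335 against the hole's 318, so I need about +1.3 mm in tool y. In v it's roughly 0.8 mm toward tool −x. I'll shift, lower by 10 mm and compare again near the hole's own plane.

```bash
python3 -m jog '[-0.0016,0.0026,0,0,0,0,0, 0,0,0.01,0,0,0,0, 0,0,0.01,0,0,0,0, 0,0,0,0,0,0,0, 0,0,0,0,0,0,0]'
python3 - <<'E'
from h import *
go()
im=optics.capture("wrist");cv2.imwrite("pics/w9.png",im[:,:,::-1]);
g=cv2.cvtColor(im,cv2.COLOR_RGB2GRAY)[210:310,270:375]
cv2.imwrite("pics/9.png",cv2.createCLAHE(2,(3,3)).apply(cv2.resize(g,None,fx=6,fy=6,interpolation=cv2.INTER_CUBIC)))
E
```

```text
t: 6.3
tcp_pos: [0.5285, -0.0438, 0.0741]
orientation: [-3.14, -0.102, 0.001]
contact_force: [-0.1, 0.3, -1.8]
grip_width: 0.0436
finger_force: 41.2
tcp [ 0.5285 -0.0438  0.0741] yaw 3.72 tilt z [-6.e-04  0.e+00 -1.e+00] F [-0.06  0.27 -1.76] w 0.0436
```

View pics/9.png

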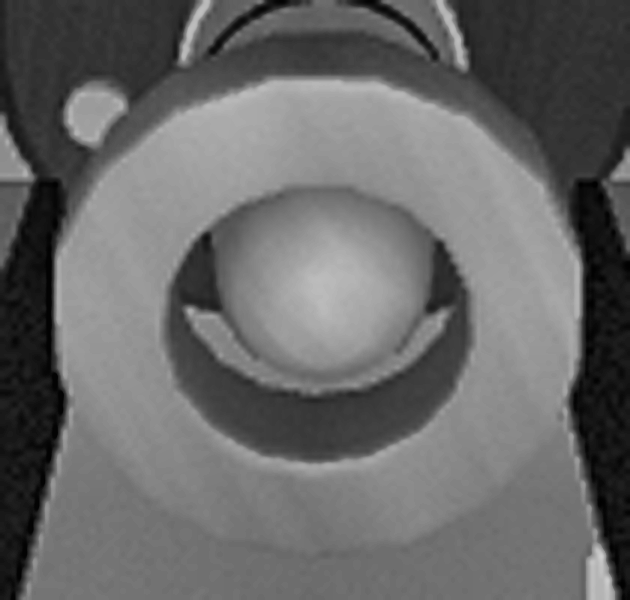

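The dome is now at u≈324 against the hole's 318.5, which leaves about 0.45 mm in +y, plus a little in −x. I'll correct that and go down by feel.

```bash
python3 -m jog '[-0.0016,0.0009,0,0,0,0,0, 0,0,0.008,0,0,0,0, 0,0,0.008,0,0,0,0, 0,0,0,0,0,0,0, 0,0,0,0,0,0,0]' | grep -E "tcp|force"
for i in 1 2; do python3 -m jog '[0,0,0.004,0,0,0,0, 0,0,0,0,0,0,0]' | grep -E "tcp|contact"; done
```

```text
tcp_pos: [0.5277, -0.0443, 0.0662]
contact_force: [-0.3, -0.0, -1.5]
finger_force: 41.2
tcp_pos: [0.5278, -0.0443, 0.0642]
contact_force: [-0.9, -1.0, -0.8]
tcp_pos: [0.5277, -0.0443, 0.0622]
contact_force: [-0.6, -0.6, -0.6]
```

```bash
for i in 1 2 3; do python3 -m jog '[0,0,0.003,0,0,0,0, 0,0,0,0,0,0,0]' | grep -E "tcp|contact|torque"; done; python3 -c "
from h import *; print(status.get_obs()['wrist_torque'])"
```

```text
tcp_pos: [0.5278, -0.0443, 0.0607]
contact_force: [-0.8, -0.5, -1.3]
tcp_pos: [0.5278, -0.0444, 0.0592]
contact_force: [-0.2, 1.1, -0.6]
tcp_pos: [0.5278, -0.0443, 0.0577]
contact_force: [1.7, 0.3, -1.5]
[0.0213013  0.04910167 0.00744925]
```

```bash
for i in 1 2 3; do python3 -m jog '[0,0,0.003,0,0,0,0, 0,0,0,0,0,0,0]' | grep -E "tcp|contact|torque"; done; python3 -c "
from h import *; print(status.get_obs()['wrist_torque'])"
```

```text
tcp_pos: [0.5278, -0.0443, 0.0562]
contact_force: [1.0, 0.0, -1.0]
tcp_pos: [0.528, -0.0444, 0.0548]
contact_force: [0.3, -0.2, -0.9]
tcp_pos: [0.5281, -0.0443, 0.0533]
contact_force: [1.7, 0.1, -0.6]
[-0.00940265 -0.16706197 -0.04356779]
```

Contact is starting with a small +x push, so the ring sits slightly too far toward −x. I'll ease +x and continue.

```bash
for i in 1 2 ; do python3 -m jog '[0.0008,0,0.001,0,0,0,0, 0,0,0,0,0,0,0, 0,0,0,0,0,0,0]' | grep -E "tcp|contact|torque";  python3 -c "
from h import *; print(status.get_obs()['wrist_torque'])"; done;  for i in 1 2 ; do python3 -m jog '[0,0,0.002,0,0,0,0, 0,0,0,0,0,0,0, 0,0,0,0,0,0,0]' | grep -E "tcp|contact|torque";  python3 -c "
from h import *; print(status.get_obs()['wrist_torque'])"; done
```

```text
tcp_pos: [0.5282, -0.0443, 0.0529]
contact_force: [-0.6, -0.5, 0.1]
[0.00977916 0.03767263 0.01315403]
tcp_pos: [0.5284, -0.0444, 0.0524]
contact_force: [-1.1, 1.0, 3.2]
[0.00668225 0.37761761 0.00331021]
tcp_pos: [0.5286, -0.0443, 0.0518]
contact_force: [-3.4, 1.2, 7.8]
[0.00909729 0.70411848 0.03262789]
tcp_pos: [0.5288, -0.0443, 0.0514]
contact_force: [-5.3, 0.6, 15.0]
[0.04543229 1.09028414 0.05573842]
```

```bash
python3 -m jog '[0,0,-0.0024,0,0,0,0, -0.0006,0,0,0,0,0,0, 0,0,0,0,0,0,0]' | grep -E "tcp|contact|torque";  python3 -c "
from h import *; print(status.get_obs()['wrist_torque'])"; for i in 1 2; do python3 -m jog '[-0.0003,0,0.0008,0,0,0,0, 0,0,0,0,0,0,0]' | grep -E "tcp|contact|torque";  python3 -c "
from h import *; print(status.get_obs()['wrist_torque'])"; done
```

```text
tcp_pos: [0.5286, -0.0443, 0.0516]
contact_force: [-1.1, -0.1, 3.4]
[ 0.02566554  0.22171383 -0.02648735]
tcp_pos: [0.5286, -0.0443, 0.0516]
contact_force: [-2.1, 0.5, 7.3]
[0.10152652 0.42515402 0.02006138]
tcp_pos: [0.5286, -0.0443, 0.0515]
contact_force: [-2.9, 0.5, 10.9]
[ 0.11444822  0.60404239 -0.00946731]
```

```bash
for i in 1 2; do python3 -m jog '[-0.0006,0,0,0,0,0,0, 0,0,0,0,0,0,0, 0,0,0,0,0,0,0, 0,0,0,0,0,0,0]' | grep -E "tcp|contact|torque";  python3 -c "
from h import *; print(status.get_obs()['wrist_torque'])"; done
python3 - <<'E'
from h import *
im=optics.capture("scene");cv2.imwrite("pics/s10.png",im[:,:,::-1])
p=proj("scene",[[.5275,-.0445,.0504]])[0];print(p);x,y=p.astype(int)
cv2.imwrite("pics/10.png",cv2.resize(im[y-35:y+35,x-45:x+45],None,fx=8,fy=8,interpolation=cv2.INTER_CUBIC)[:,:,::-1])
E
```

```text
tcp_pos: [0.5286, -0.0443, 0.0515]
contact_force: [-2.1, 0.2, 9.0]
[ 0.06489005  0.43876337 -0.00406878]
tcp_pos: [0.5286, -0.0443, 0.0515]
contact_force: [-1.6, 1.2, 9.5]
[ 0.07539539  0.24522455 -0.00264177]
[326.93630629 228.36329166]
```

View pics/10.png

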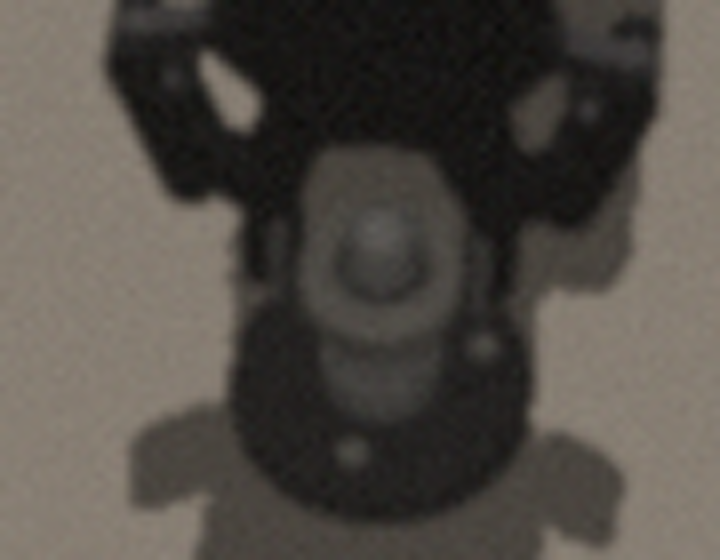

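The ring sits level on the cone. In the crop its front lower edge is at v≈345 and the cone base at v≈415, which puts the lower edge at roughly 50–55 mm. That agrees with a TCP stop at 51.5 mm and a hole measuring about 25 mm in the wrist view. It stands at the middle band, so it goes in bay_25. Lifting off.

```bash
python3 -m jog '[0,0,-0.01,0,0,0,0, 0,0,-0.02,0,0,0,0, 0,0,-0.05,0,0,0,0, 0,0,-0.06,0,0,0,0, 0,0,-0.06,0,0,0,0, 0,0,0,0,0,0,0]'
python3 - <<'E'
from h import *
go((.531,.278,.14),(.531,.278,.03))
E
```

```text
t: 11.8
tcp_pos: [0.5301, -0.0446, 0.1549]
orientation: [3.139, 0.101, 0.011]
contact_force: [0.8, 0.4, -0.9]
grip_width: 0.0436
finger_force: 41.7
tcp [ 0.5301 -0.0446  0.1549] yaw 3.7 tilt z [ 6.9e-03 -3.0e-04 -1.0e+00] F [ 0.83  0.41 -0.92] w 0.0436
units [ 0.0433 -0.6437  0.0295] rows 6.45786659400031
units [-1.5e-03 -2.0e-04  2.2e-01] rows 2.2
```

```bash
python3 -m jog '[0.0054,-0.0805,0.003,0,0,0,0, 0.0054,-0.0805,0.003,0,0,0,0, 0.0054,-0.0805,0.003,0,0,0,0, 0.0054,-0.0805,0.003,0,0,0,0, 0.0054,-0.0805,0.003,0,0,0,0, 0.0054,-0.0805,0.003,0,0,0,0, 0.0054,-0.0805,0.003,0,0,0,0, 0.0054,-0.0805,0.003,0,0,0,0, 0,0,0,0,0,0,0, 0,0,0,0,0,0,0]' | grep tcp
python3 - <<'E'
from h import *
go((.531,.278,.03))
im=optics.capture("wrist");cv2.imwrite("pics/w11.png",im[:,:,::-1])
# predicted divider lines / measured: vertical profile of brightness left & right of the ring
print(proj("wrist",[[.491,.278,.016],[.571,.278,.016],[.531,.278,.003]]).round(0))
g=cv2.cvtColor(im,cv2.COLOR_RGB2GRAY)
print(g[0:230:4,322])
E
```

```text
tcp_pos: [0.5271, 0.2789, 0.1379]
tcp [0.5271 0.2789 0.1379] yaw 3.85 tilt z [-1.7e-03 -8.0e-04 -1.0e+00] F [ 0.06 -0.   -1.42] w 0.0437
units [0.008  0.0022 0.2157] rows 2.1588492574273523
[[319. 227.]
 [325. 143.]
 [322. 183.]]
[143 142 143 143 147  90  91  91  89 150 129 129 129 128 129 130 129 130
 129 129 128 129 129 130 130 130 129 129 129 129 129 128 128 128 127 166
 125 126 126 126 126 126 125 125 125 124 122 175 176 176 176 176 176 175
  49  60 111 104]
```

The far divider shows at row 140 against a prediction of 143, so the box position is right. Lowering.

```bash
python3 -m jog '[0.006,0.002,0.06,0,0,0,0, 0,0,0.06,0,0,0,0, 0,0,0.06,0,0,0,0, 0,0,0.036,0,0,0,0, 0,0,0.02,0,0,0,0, 0,0,0,0,0,0,0, 0,0,0,0,0,0,0]' | grep -E "tcp|contact"
for i in 1 2 3; do python3 -m jog '[0,0,0.004,0,0,0,0, 0,0,0.002,0,0,0,0, 0,0,0,0,0,0,0]' | grep -E "tcp|contact"; done
```

```text
tcp_pos: [0.5319, 0.277, 0.0215]
contact_force: [0.5, 0.4, -0.7]
tcp_pos: [0.5315, 0.2777, 0.0183]
contact_force: [0.1, 0.0, -0.3]
tcp_pos: [0.5311, 0.2775, 0.0146]
contact_force: [0.0, -0.1, -1.2]
tcp_pos: [0.5311, 0.2774, 0.0115]
contact_force: [0.8, 0.9, -0.8]
```

```bash
python3 -m jog '[0,0,0.005,0,0,0,0, 0,0,0.004,0,0,0,0, 0,0,0,0,0,0,0]' | grep -E "tcp|contact"
for i in 1 2 3 4; do python3 -m jog '[0,0,0.0014,0,0,0,0, 0,0,0,0,0,0,0]' | grep -E "tcp|contact"; done
```

```text
tcp_pos: [0.531, 0.2774, 0.0069]
contact_force: [0.2, 0.5, -0.3]
tcp_pos: [0.5312, 0.2775, 0.0065]
contact_force: [-0.1, -0.9, -1.9]
tcp_pos: [0.5312, 0.2775, 0.0058]
contact_force: [-0.3, -0.4, -0.8]
tcp_pos: [0.5312, 0.2775, 0.0051]
contact_force: [0.4, -0.1, -0.9]
tcp_pos: [0.5313, 0.2776, 0.0049]
contact_force: [-1.1, -2.0, 3.7]
```

Touching the floor at about 3.7 N. Opening partway, then going up.

```bash
python3 -m jog '[0,0,0,0,0,0,0.58, 0,0,0,0,0,0,0.62, 0,0,0,0,0,0,0.7, 0,0,0,0,0,0,0.7, 0,0,0,0,0,0,0.7, 0,0,0,0,0,0,0.7]'
python3 -m jog '[0,0,-0.02,0,0,0,0.7, 0,0,-0.05,0,0,0,0.7, 0,0,-0.08,0,0,0,0.7, 0,0,-0.08,0,0,0,0.7, 0,0,-0.05,0,0,0,0.7, 0,0,0,0,0,0,0.7, 0,0,0,0,0,0,0.7]'
python3 - <<'E'
from h import *
go()
im=optics.capture("wrist");a=optics.capture("top");cv2.imwrite("pics/w12.png",im[:,:,::-1]);cv2.imwrite("pics/t12.png",a[:,:,::-1])
p=proj("wrist",[[.531,.2775,.015]])[0];x,y=p.astype(int);print(p)
g=cv2.cvtColor(im,cv2.COLOR_RGB2GRAY)[y-45:y+45,x-45:x+45]
for th in (90,120,150):
  cs,_=cv2.findContours((g<th).astype(np.uint8),cv2.RETR_CCOMP,cv2.CHAIN_APPROX_NONE)
  for c in cs:
    if len(c)>50: e=cv2.fitEllipse(c);q=np.array(e[0])+[x-45,y-45];print(th,len(c),q.round(1),np.round(e[1],1),pt("wrist",*q,.015).round(4))
print(g[::3,45])
E
```

```text
t: 16.15
tcp_pos: [0.5312, 0.2775, 0.0044]
orientation: [3.14, 0.102, -0.0]
contact_force: [0.2, -0.6, -1.2]
grip_width: 0.0598
finger_force: 0.0
t: 16.85
tcp_pos: [0.5314, 0.2776, 0.1453]
orientation: [-3.139, -0.102, -0.002]
contact_force: [-0.0, 0.4, -0.0]
grip_width: 0.0603
finger_force: 0.0
tcp [0.5314 0.2776 0.1453] yaw 3.71 tilt z [ 1.1e-03  5.0e-04 -1.0e+00] F [-0.02  0.43 -0.02] w 0.0603
[321.87976229 187.6447926 ]
90 73 [323.  187.9] [26.3 28.3] [0.5308 0.2765 0.015 ]
90 111 [322.5 190.1] [47.4 47.8] [0.5287 0.2768 0.015 ]
90 178 [321. 143.] [ 0.  87.3] [0.5726 0.281  0.015 ]
120 190 [321.4 225.2] [  6.1 148.6] [0.493  0.2756 0.015 ]
120 309 [337.2 188.6] [38.1 70.7] [0.531 0.263 0.015]
120 109 [288.9 162.6] [ 8.8 34.4] [0.5529 0.3093 0.015 ]
120 178 [320.5 142.5] [0. 1.] [0.573  0.2814 0.015 ]
150 190 [321.4 225.2] [  6.1 148.6] [0.493  0.2756 0.015 ]
150 446 [331.8 172.5] [ 59.1 102.1] [0.5461 0.2692 0.015 ]
150 182 [320.5 143. ] [  2.  272.3] [0.5726 0.2814 0.015 ]
[122 158 120 122 122 121 121 121  50 108 102 100 146 170 170 170 170 170
 171 115  53 171 164 159 171 170 170 113 105 176]
```

The ring lies flat and near-centred in the middle compartment, at about (0.530, 0.277) between dividers at x = 0.493 and 0.573. The gripper is clear of it. Handing in.

```bash
python3 -c "
from station import hand_in; print(hand_in())"
```

```text
the job is handed in; nothing more can be done
None
```

I sized the pad's ring as 25 mm (it stopped at the middle band under a press of about 9–10 N, touching 15 N briefly while centring), laid it flat in the middle compartment and handed the job in; no verdict came back.

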